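# Refit the bag sealer's timer knob and hold it pressed in

## Task

The timer knob of the bag sealer has come off and lies on the table. Pick it up, turn it so that its D-shaped bore matches the flat of the sealer's upright D-shaft, push it fully home on the shaft and then go on pressing until the sprung shaft is pushed all the way in. Finish while still holding the knob pressed in, do not let go; leave the other things on the table where they are.

Things in the scene. Friction and masses are not known exactly. Their poses are not given: they have to be found in the camera images.
- knob_center (a point): Loose grey knob upright on the table, bore down; point on its axis half-way up, 24 mm over its underside; z up. Round skirt, diameter 44, 0 to 18 mm high; on it an upright bar grip, 14 mm thick (along y), 18 to 48 mm high, from x -20 (blunt end) to x +25 (pointed nose); sides parallel from x -20 to +18, grip it there. A tab on the skirt under the nose reaches x +32 mm.
- shaft_tip (a point): Centre of the top face of the steel D-shaft standing upright on the bag sealer's top panel. Diameter 14 mm, flat 3.5 mm from the axis on its +x side (x points out of the flat, z up), top edge chamfered 1.8 mm. It stands 22 mm above the panel and can be turned, but stiffly (0.08 N m). A thin collar at its foot turns with it; its tab (to 25 mm) points the way the flat faces.
- shaft_press (a joint): How far the sprung shaft is pushed down into the sealer: 0 = out, 0.006 m = all the way in (hard stop; the knob's underside is then 2 mm above the panel). The spring needs about 3 N to start and 8 N at the stop, and pushes the shaft back out when let go.
- knob: The same knob, about 60 g; origin on its axis at the underside, same axes. Blind D-bore in the underside, on the axis: 16 mm diameter, 14 mm deep, its flat on the +x (nose) side, 4.5 mm from the axis. Seated, the bore's roof rests on the shaft's top, so the underside is 14 mm below the shaft's top, and the nose points the way the shaft's flat faces.
- tape_roll: Bystander: roll of tape lying flat, 90 mm diameter, 45 mm high; origin at the underside.
- jar: Bystander: small closed jar, 56 mm diameter, 75 mm high; origin at the underside.
- carton: Bystander: small cardboard carton 90 x 70 mm, 50 mm high; origin at the underside.
- sealer: The grey bag sealer, fixed, 150 x 370 mm; origin on the table straight below the shaft's axis. Its top panel is 75 mm above the table; the body reaches y -70 to +300, x -75 to +75 mm from the origin. The closed sealing jaws and their hinge rise 34 mm above the panel and begin at y +90 mm.
Mind the look-alikes: they are no part of the job. Leave any yellow look-alike of the knob alone.

How it is judged:
By the outcome, as a careful person would: the job done as asked, in the order asked, and still so for the second after the job is handed in, while the arm keeps its last pose, push and grip.
It also fails if it takes over 38 s, if anything falls off the work surface, if the arm or the gripper's body presses on something with over 40 N, if the wrist force passes 120 N, or if a joint passes its speed limit or range.

## Robot

A 6-joint arm with a two-finger parallel gripper is mounted at the origin on the work surface. World frame = base frame: x ahead of the robot, y to its left, z up, the work surface at z = 0. Lengths are in mm, angles in rad, forces in N, time in s.
With the tool pointing down it reaches from about 375 to 925 mm from the base axis. Payload 5.7 kg.
Tool frame: the origin (TCP) lies at the very end of the fingers, on their centre line; the grasp point (between the pads) lies grip_point_offset behind it (grip_point_offset is the distance from the TCP to the grasp point, in mm); z points along the fingers, y is the direction in which the jaws open and shut (so a half turn about z gives the same grasp; the last joint's range is limited). The gripper opens to 88 mm and grips with 3 to 60 N. Pads are 20 mm wide; open, the fingers measure 115 mm over their backs; the gripper's body (75 mm by 178 mm) begins 61 mm behind the grasp point.
Start: joints at [1.019, 0.359, 1.51, -0, 1.272, -0.115], TCP at [253.814, 543.637, 222.623] pointing down, gripper open.
Joint ranges: [-2.97, 2.97], [-1.01, 2.36], [0.21, 2.38], [-0.96, 4.11], [0.2, 2.71], [-2.98, 2.98]. Speed limits (rad/s): [2.39, 2.39, 3.14, 3.14, 3.14, 3.14].

## Interface

Orientations are given as a unit quaternion [x, y, z, w].
In Python, from workcell import * gives the robot as it stands.
- The arm moves only by the shell command python3 -m handwheel 'ROWS' [FORCE]. ROWS is JSON, a list of rows, each a list of 3 entries, a list of its own where there are three numbers: the shift along the world's x, y, z in mm, then the turn, a rotation vector about the world's x, y, z in rad, then the opening, from 0 (shut) to 1 (fully open). A call has 1 to 5 rows; each row is the pose to reach, as a shift and turn from the pose commanded when the call began; what a row does not reach only later rows make up. A row lasts 1/8 s, in which the tool goes at most 62.5 mm and 10.7 degrees, less where a joint would pass 70% of its speed; a pose out of reach is approached as far as the arm can. A call with a gripper value outside its range is refused whole. The fingers move at their own pace and stop on an object; FORCE is the grip in N (left out, the last holds). Time passes only in rows, so rows that repeat a pose let the fingers close. It gives the time, the measured TCP pose, the force and the opening at its end, in the units of the state.
- sense(): the state, without advancing time (a new reading comes with each control period).
- get_image(name): name is "side" or "top"; returns (picture, depth): 480x640x3 uint8, red, green, blue; 480x640 float32, mm along the optical axis (not along the pixel's ray), 0 where there is no reading.
- camera_model(name): a dict with "vfov" (degrees; the focal length in pixels is half the picture's height over the tangent of half this angle, whatever the lens; pixels are square), "cx", "cy" (the principal point, pixels), "k1" (the pictures are not rectified: a ray, as slopes to the right and down, at radius r is drawn at 1 + k1 r^2 times it, then the intrinsics apply), "world_from_camera" (4x4, takes a point from camera to world coordinates). Camera axes: x right, y down, z forward; pixel columns grow to the right and rows downward; lengths in mm; the calibration is good to about 2 mm. A picture is of the moment at which its call begins. camera_model takes no time and is no camera call.
- hand_in(): hands the job in, once; it reports no verdict.
Trained networks look in the newest picture that a camera, given by its name, has taken for a name from the list of things; names that differ only in an ending like _2 or _b are one class to them, and where a whole thing is asked for, a point or a joint stands for the part that bears it (a point fixed in the world has none). Each returns a list of dicts, best first, with "confidence" (0 to 1); they miss things now and then, are a little off and sometimes report something else, mostly with a low value. They report only what shows in the picture. A call takes as long as a camera call. They do not tell look-alikes from the thing itself.
- boxes_of(camera, name): "at" ([row, column] in pixels, amid what is visible of it).
- regions_of(camera, name): "pixels" (480x640 bool, what is visible of it) and "at" ([row, column] in pixels, amid what is visible of it).
- mark_of(camera, name): "at" ([row, column] in pixels: a listed point, or the origin of a listed thing).
The state is a dict: "clock": time; "joints": joint angles; "joint_velocities": joint speeds; "joint_torque": joint torques, N m; "position": TCP position; "tcp_rot": TCP orientation; "contact_force": force on the tool from outside, world axes, zero at the start; "torque": the same for the moment, N m; "opening": finger opening in mm.
Only numpy, scipy, OpenCV 4.12 (cv2) and the standard library are available. Lean on these libraries where they do the work, as an engineer would, in place of code of your own. Each camera call takes 0.05 s, during which the arm holds its last target. There are 200 camera calls.

## Working session

There is one attempt and no reset: what is moved stays moved. The work goes in short steps, Python scripts to look and compute and a shell command to move; the robot and the scene stay as the last step left them, time stands still between calls to the robot, and variables do not carry over. Pictures are saved under pics/ and viewed, about 8 in all and at most 12, crops included, and the job is handed in when it is done.

```bash
ls; mkdir -p pics
cat > h.py <<'E'
from workcell import *
import numpy as np, cv2
def K(n):
    m=camera_model(n); f=240/np.tan(np.radians(m["vfov"])/2)
    return m,f
def ray(n,rc):
    m,f=K(n); d=np.array([(rc[1]-m["cx"])/f,(rc[0]-m["cy"])/f]); u=d.copy()
    for _ in range(20): u=d/(1+m["k1"]*(u@u))
    T=np.array(m["world_from_camera"]); return T[:3,3],T[:3,:3]@np.array([u[0],u[1],1])
def at_z(n,rc,z):
    o,d=ray(n,rc); return o+d*(z-o[2])/d[2]
def at_depth(n,rc,D):
    o,d=ray(n,rc); return o+d*D[int(rc[0]),int(rc[1])]
def proj(n,p):
    m,f=K(n); T=np.array(m["world_from_camera"]); c=T[:3,:3].T@(np.array(p)-T[:3,3])
    u=c[:2]/c[2]; u=u*(1+m["k1"]*(u@u)); return np.array([u[1]*f+m["cy"],u[0]*f+m["cx"]])
def cloud(n,D):
    m,f=K(n); T=np.array(m["world_from_camera"]); c,r=np.meshgrid(np.arange(640.),np.arange(480.))
    d=np.stack([(c-m["cx"])/f,(r-m["cy"])/f],-1); u=d.copy()
    for _ in range(20): u=d/(1+m["k1"]*(u**2).sum(-1,keepdims=True))
    P=np.dstack([u,np.ones((480,640))])*D[...,None]; return P@T[:3,:3].T+T[:3,3]
E
python3 - <<'E'
from h import *
for n in("top","side"):
    p,D=get_image(n); cv2.imwrite(f"pics/{n}1.png",p[...,::-1]); m=camera_model(n); print(n,{k:v for k,v in m.items() if k!="world_from_camera"},np.round(m["world_from_camera"],2).tolist())
    for t in("knob","knob_center","shaft_tip","sealer"):
        for r in mark_of(n,t): 
            a=r["at"]; print(t,np.round(a),round(r["confidence"],2),np.round(at_depth(n,a,D)))
print(sense(), grip_point_offset if 'grip_point_offset' in globals() else '')
E
```

```text
pics
top {'vfov': 53.171392681127884, 'cx': 327.05494818272933, 'cy': 238.2538961923745, 'k1': -0.04557720164310485} [[-0.02, -0.99, 0.13, 442.72], [-1.0, 0.02, 0.0, -123.21], [-0.01, -0.13, -0.99, 957.9], [0.0, 0.0, 0.0, 1.0]]
knob [270. 350.] 0.87 [ 500. -162.   47.]
knob [251. 394.] 0.72 [ 534. -248.   45.]
knob [319. 358.] 0.67 [ 407. -175.   46.]
knob [272. 295.] 0.55 [499. -57.  47.]
knob_center [314. 356.] 0.93 [ 415. -173.   20.]
knob_center [247. 398.] 0.91 [ 541. -256.   48.]
knob_center [272. 345.] 0.89 [ 499. -154.   17.]
knob_center [274. 294.] 0.59 [495. -55.  47.]
shaft_tip [246. 190.] 0.65 [549. 135.  75.]
shaft_tip [244. 171.] 0.61 [551. 166.  94.]
sealer [249. 189.] 0.77 [544. 138.  75.]
side {'vfov': 46.052111727972786, 'cx': 328.71707365661274, 'cy': 232.23127561274592, 'k1': -0.16678472694562083} [[0.92, -0.27, 0.27, 264.42], [-0.38, -0.64, 0.66, -779.97], [-0.01, -0.72, -0.7, 777.73], [0.0, 0.0, 0.0, 1.0]]
knob [320. 361.] 0.89 [ 530. -273.   18.]
knob [243. 297.] 0.75 [494. -64.  20.]
knob [281. 319.] 0.67 [ 495. -171.   23.]
knob [304. 273.] 0.6 [ 405. -186.  
[... 405 characters left out ...]
889046e+00,  3.58778140e-01,  1.51045780e+00,  1.15561965e-05,
        1.27250973e+00, -1.15100753e-01]), 'joint_velocities': array([-1.00426557e-03, -4.04199684e-04,  7.17834928e-04, -7.48182834e-04,
        8.32396296e-04, -7.51036010e-05]), 'joint_torque': array([-5.52749850e-05, -5.14892828e+01, -2.70884031e+01,  6.73515885e-02,
        2.63992441e-02, -6.86336807e-05]), 'position': array([253.79502872, 543.60377466, 222.6137597 ]), 'tcp_rot': array([ 2.16672063e-01,  9.76244442e-01, -7.04840462e-05, -3.02636289e-05]), 'contact_force': array([ 0.27836906,  0.57518387, -0.92126185]), 'torque': array([-0.00287546, -0.00526249, -0.05896507]), 'opening': 88.11776673413785} 18.700000000000003
```

View pics/top1.png

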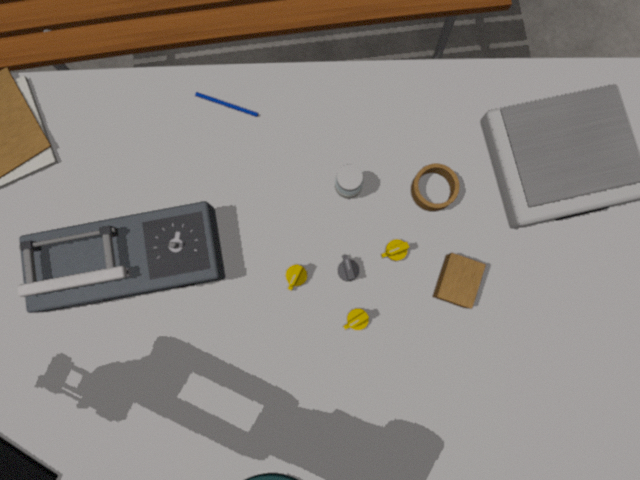

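View pics/side1.png

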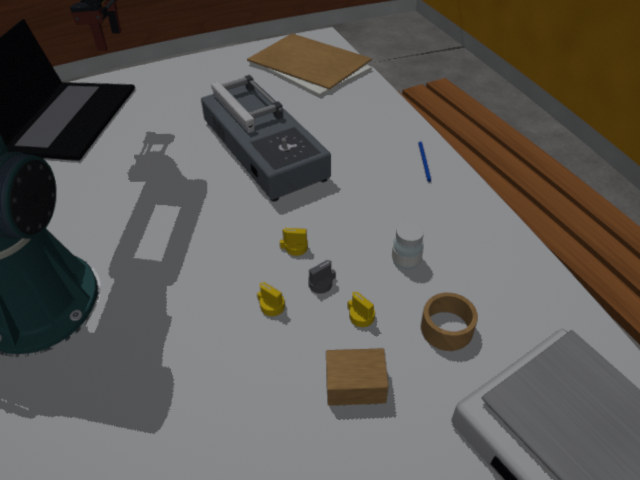

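Candidates for the knob in the top picture (row, col): grey (268,348), yellow (276,296), (250,397) and (319,357). The grey one fits the description. The side view shows the same, with grey at (276,320). The shaft is at (242,176) top and (145,287) side. I'll check the grey knob and shaft in one close crop and measure the geometry.

```bash
cat > m.py <<'E'
from h import *
ims={n:get_image(n) for n in("top","side")}
def crop(n,r,c,h=28): 
    p=ims[n][0][r-h:r+h,c-h:c+h,::-1]; return cv2.resize(p,(380,290*1),interpolation=cv2.INTER_CUBIC) if 0 else cv2.resize(p,(300,300),interpolation=cv2.INTER_CUBIC)
cv2.imwrite("pics/crop1.png",np.vstack([np.hstack([crop("top",266,348),crop("top",242,178)]),np.hstack([crop("side",276,320),crop("side",145,288)])]))
for n in ims:
    p,D=ims[n]; P=cloud(n,D); 
    g=(np.abs(P[...,0]-500)<60)&(np.abs(P[...,1]+160)<60)&(D>0)
    hsv=cv2.cvtColor(p,cv2.COLOR_RGB2HSV)
    g&=(hsv[...,1]<100)
    tab=np.median(P[g&(P[...,2]<10)][:,2]); 
    b=P[g&(P[...,2]>40)&(P[...,2]<56)]
    print(n,"table z",tab,"bar top n",len(b),b.mean(0),np.sort(b[:,2])[-5:])
    c,(w,h),a=cv2.minAreaRect(b[:,:2].astype(np.float32)); print(c,w,h,a)
    v=np.linalg.svd(b[:,:2]-b[:,:2].mean(0))[2][0]; print("axis deg",np.degrees(np.arctan2(v[1],v[0])),"extent",np.ptp((b[:,:2]-b[:,:2].mean(0))@v))
    s=P[g&(P[...,2]>14)&(P[...,2]<24)]; print("skirt",len(s),s.mean(0))
    q=(np.abs(P[...,0]-550)<25)&(np.abs(P[...,1]-160)<25)&(D>0)
    t=P[q&(P[...,2]>88)]; print("shaft top",len(t),t.mean(0),t.min(0),t.max(0),"panel",np.median(P[q][:,2]))
    pb=P[(P[...,2]>68)&(P[...,2]<82)&(np.abs(P[...,0]-550)<120)&(P[...,1]>0)&(P[...,1]<420)]
    print("panel rect",cv2.minAreaRect(pb[:,:2].astype(np.float32)))
E
python3 m.py
```

```text
top table z -0.7641352858321397 bar top n 162 [ 502.4119487  -160.08688795   46.90317163] [50.05413393 50.05507125 50.10299529 50.38584738 50.43339092]
(503.7779846191406, -159.8041534423828) 43.17644119262695 13.950060844421387 14.268946647644043
axis deg -166.29273388931736 extent 43.17696074576033
skirt 231 [ 502.78326521 -158.99386159   17.1381552 ]
shaft top 46 [550.26540735 163.17493662  94.70331459] [544.82806467 157.32430847  88.17414998] [555.22174988 171.62326282 100.00607118] panel 75.0212698277245
panel rect ((535.7677001953125, 262.21514892578125), (150.87315368652344, 342.3796081542969), 9.148730278015137)
side table z -0.5680857744052332 bar top n 191 [ 500.65263926 -161.67267147   46.16738029] [49.54229283 49.60697699 49.82562995 50.1021702  51.36871079]
(501.6578369140625, -160.4982452392578) 44.28219985961914 16.217731475830078 13.515246391296387
axis deg -165.69503945078 extent 44.34753523070596
skirt 221 [ 503.00742383 -168.52598896   17.76829148]
shaft top 30 [548.96679487 161.19335367  94.2440242 ] [543.77435732 156.02287944  88.09945005] [554.26283741 170.85807688  99.77101321] panel 76.26914878237392
panel rect ((535.1937866210938, 261.06219482421875), (152.06753540039062, 345.31097412109375), 9.245927810668945)
```

View pics/crop1.png

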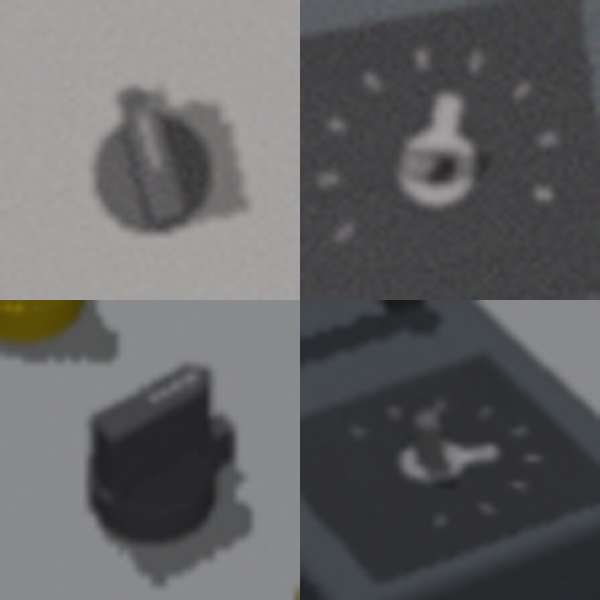

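The crops confirm the grey knob, with its nose and tab up-left (+x, about +14° yaw). The shaft's collar tab points up and slightly right. Next I'll measure the collar and shaft.

```bash
cat > c.py <<'E'
from h import *
for n,c0 in(("top",(242,178)),("side",(145,288))):
    p,D=get_image(n); P=cloud(n,D)
    g=p.min(-1).astype(int); r,c=np.mgrid[:480,:640]
    Z=np.zeros((480,640,3)); 
    # intersect all rays with collar plane z=77
    m=camera_model(n); o=np.array(m["world_from_camera"])[:3,3]
    rr,cc=np.nonzero((abs(r-c0[0])<22)&(abs(c-c0[1])<22))
    W=np.array([at_z(n,(a,b),77) for a,b in zip(rr,cc)]); v=g[rr,cc]
    d=np.hypot(W[:,0]-550,W[:,1]-162)
    th=120; k=(v>th)&(d<35); w=W[k]
    print(n,len(w),"thr",th,"max",v.max())
    far=w[(w[:,0]>567)]; print("tab far",far.mean(0)[:2])
    near=w[w[:,0]<562][:,:2]
    hull=cv2.minEnclosingCircle(near.astype(np.float32)); print("collar circ",hull)
    cxy=np.array(hull[0]); t=far.mean(0)[:2]-cxy; print("tab yaw",np.degrees(np.arctan2(t[1],t[0])))
    for t in("shaft_tip",):
        for q in mark_of(n,t): print(t,q["at"],round(q["confidence"],2),at_z(n,q["at"],97))
    for q in mark_of(n,"knob_center")[:5]: print(q["at"],round(q["confidence"],2),at_z(n,q["at"],24))
E
python3 c.py
```

```text
top 97 thr 120 max 162
tab far [572.29602312 160.08645133]
collar circ ((552.4873657226562, 163.4031524658203), 12.835243225097656)
tab yaw -9.505257886783554
[270.6, 351.2] 0.81 [ 500.1406965  -165.19737092   24.        ]
[319.8, 357.5] 0.79 [ 405.23167363 -174.63503281   24.        ]
[275.9, 292.6] 0.75 [492.4116378  -50.94177765  24.        ]
[246.3, 399.6] 0.7 [ 545.52583406 -261.39678595   24.        ]
side 12 thr 120 max 137
tab far [nan nan]
collar circ ((550.9345703125, 161.94140625), 10.013450622558594)
tab yaw nan
shaft_tip [136.7, 285.7] 0.46 [557.30594556 168.44335894  97.        ]
shaft_tip [276.5, 319.2] 0.38 [ 476.81004618 -221.11343837   97.        ]
[240.4, 299.0] 0.97 [498.21776177 -62.4790361   24.        ]
[306.9, 360.2] 0.95 [ 537.86047953 -251.49542086   24.        ]
[298.5, 270.3] 0.62 [ 403.4646608  -175.29798422   24.        ]
[276.1, 319.1] 0.56 [ 499.77509336 -160.2394676    24.        ]c.py:13: RuntimeWarning: Mean of empty slice.
  far=w[(w[:,0]>567)]; print("tab far",far.mean(0)[:2])
  ret = um.true_divide(
c.py:16: RuntimeWarning: Mean of empty slice.
  cxy=np.array(hull[0]); t=far.mean(0)[:2]-cxy; print("tab yaw",np.degrees(np.arctan2(t[1],t[0])))
```

```bash
python3 -m handwheel '[[[246,-705,-80],[0,0,0.68],1],[[246,-705,-80],[0,0,0.68],1],[[246,-705,-80],[0,0,0.68],1],[[246,-705,-80],[0,0,0.68],1],[[246,-705,-80],[0,0,0.68],1]]'
```

```text
clock: 1.52
position: [354.6, 256.1, 190.3]
tcp_rot: [-0.122, 0.992, 0.0, 0.001]
contact_force: [0.7, 0.8, 0.4]
opening: 87.8
```

```bash
python3 -m handwheel '[[[143,-410,-47],[0,0,0],1],[[143,-410,-47],[0,0,0],1],[[143,-410,-47],[0,0,0],1],[[143,-410,-47],[0,0,0],1],[[143,-410,-47],[0,0,0],1]]'
python3 -m handwheel '[[[48,-115,-30],[0,0,0],1],[[48,-115,-30],[0,0,0],1],[[48,-115,-30],[0,0,0],1]]'
```

```text
clock: 2.15
position: [457.1, -37.9, 156.7]
tcp_rot: [-0.121, 0.993, -0.0, 0.001]
contact_force: [0.2, 1.3, 0.0]
opening: 87.7
clock: 2.52
position: [506.1, -154.7, 125.9]
tcp_rot: [-0.119, 0.993, -0.001, 0.0]
contact_force: [-0.3, 1.8, 0.3]
opening: 87.7
```

```bash
python3 -m handwheel '[[[-5,-4,-30],[0,0,0],1],[[-5,-4,-50],[0,0,0],1],[[-5,-4,-50],[0,0,0],1]]'
python3 - <<'E'
from h import *
p,D=get_image("side"); cv2.imwrite("pics/s2.png",cv2.resize(p[150:350,220:440,::-1],(660,600),interpolation=cv2.INTER_CUBIC))
s=sense();print(s["position"],s["tcp_rot"])
E
```

```text
clock: 2.9
position: [497.7, -153.2, 75.6]
tcp_rot: [-0.122, 0.993, 0.001, -0.002]
contact_force: [-0.2, -0.2, 1.0]
opening: 87.8
[ 498.67507769 -153.65832938   76.56047248] [-1.21611521e-01  9.92577470e-01  4.40436709e-04 -6.40784197e-04]
```

View pics/s2.png

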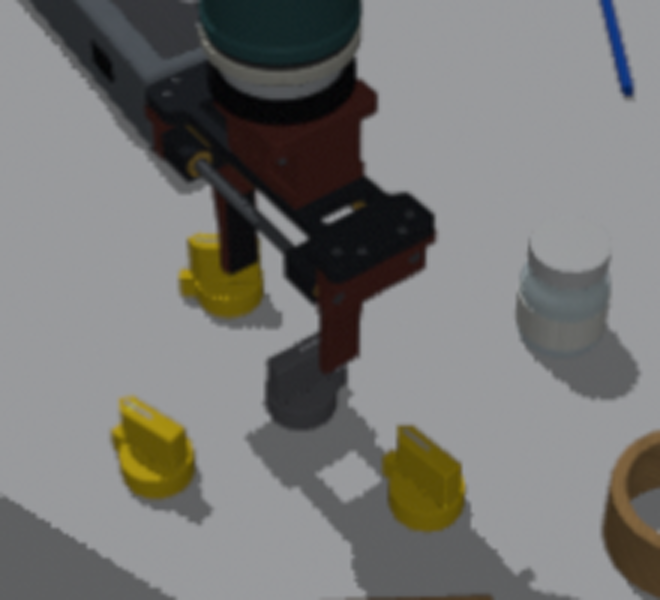

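The fingers straddle the grey knob (crop ~(390,305)), and the yellow ones are clear. I'll correct and descend.

```bash
python3 -m handwheel '[[[1.5,-7,-20],[0,0,0],1],[[1.5,-7,-45],[0,0,0],1],[[1.5,-7,-54.5],[0,0,0],1],[[1.5,-7,-54.5],[0,0,0],1]]' 
python3 -m handwheel '[[[0,0,0],[0,0,0],0],[[0,0,0],[0,0,0],0],[[0,0,0],[0,0,0],0],[[0,0,0],[0,0,0],0],[[0,0,0],[0,0,0],0]]' 40
```

```text
clock: 3.45
position: [500.9, -161.4, 22.4]
tcp_rot: [-0.122, 0.993, 0.0, -0.0]
contact_force: [-0.1, -0.9, -0.1]
opening: 87.7
clock: 4.08
position: [500.8, -161.7, 22.1]
tcp_rot: [-0.121, 0.993, -0.0, 0.0]
contact_force: [-0.1, 0.3, -0.2]
opening: 41.2
```

```bash
python3 -m handwheel '[[[0,0,0],[0,0,0],0],[[0,0,0],[0,0,0],0],[[0,0,0],[0,0,0],0],[[0,0,0],[0,0,0],0],[[0,0,0],[0,0,0],0]]'
python3 -m handwheel '[[[0,0,50],[0,0,0],0],[[0,0,100],[0,0,0],0],[[0,0,130],[0,0,0],0],[[0,0,130],[0,0,0],0]]'
```

```text
clock: 4.7
position: [500.8, -161.7, 22.0]
tcp_rot: [-0.121, 0.993, -0.0, -0.0]
contact_force: [-0.4, 0.7, -1.1]
opening: 13.8
clock: 5.2
position: [502.7, -162.6, 154.5]
tcp_rot: [-0.121, 0.993, -0.002, 0.002]
contact_force: [-0.1, -0.1, -0.8]
opening: 13.6
```

```bash
python3 -m handwheel '[[[50,323,0],[0,0,-0.4],0],[[50,323,0],[0,0,-0.4],0],[[50,323,0],[0,0,-0.4],0],[[50,323,0],[0,0,-0.4],0],[[50,323,0],[0,0,-0.4],0]]'
python3 -m handwheel '[[[2,14,0],[0,0,0],0],[[2,14,0],[0,0,0],0],[[2,14,0],[0,0,0],0]]'
python3 - <<'E'
from h import *
from scipy.spatial.transform import Rotation as R
for n in("side","top"):
    p,D=get_image(n); cv2.imwrite(f"pics/{n}3.png",p[...,::-1])
    if n=="side": cv2.imwrite("pics/s3.png",cv2.resize(p[60:200,210:365,::-1],(664,600),interpolation=cv2.INTER_CUBIC))
    P=cloud(n,D)
    for t in("knob","knob_center"):
        print(n,t,[(np.round(q["at"],1),round(q["confidence"],2)) for q in mark_of(n,t)])
s=sense();print(s["position"],R.from_quat(s["tcp_rot"]).as_matrix()[:,1],s["joints"],s["contact_force"])
E
```

```text
clock: 5.82
position: [545.9, 136.3, 150.4]
tcp_rot: [0.078, 0.997, -0.0, -0.001]
contact_force: [0.6, 0.1, -1.1]
opening: 13.9
clock: 6.2
position: [548.1, 146.9, 151.3]
tcp_rot: [0.079, 0.997, -0.001, -0.001]
contact_force: [-0.5, -1.3, -1.1]
opening: 14.1
side knob [(array([320. , 359.5]), 0.74), (array([241.3, 299.6]), 0.73), (array([126.1, 284.6]), 0.69), (array([306. , 274.5]), 0.68)]
side knob_center [(array([238.5, 296.4]), 0.94), (array([298.3, 270.2]), 0.92), (array([304.7, 361.6]), 0.91), (array([120. , 283.9]), 0.86)]
top knob [(array([250.3, 394.4]), 0.83), (array([272.7, 294.7]), 0.76), (array([321.1, 357.7]), 0.75), (array([241.9, 175.7]), 0.53)]
top knob_center [(array([275.1, 293.9]), 0.84), (array([246. , 396.9]), 0.81), (array([320.6, 357. ]), 0.77), (array([241.2, 168.4]), 0.63)]
[548.85873516 147.55033108 152.1897835 ] [ 1.57523992e-01  9.87515151e-01 -1.38598183e-04] [ 1.41213277e-01  3.86885169e-01  1.66136233e+00 -1.98397738e-04
  1.09324424e+00 -1.27130905e+00] [ 0.68485605  0.47740395 -0.72435962]
```

View pics/s3.png

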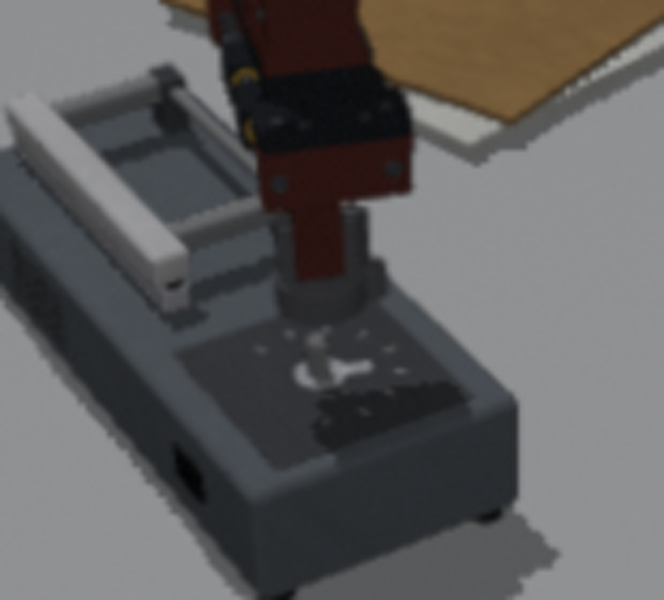

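The knob is held upright over the panel, with its tab pointing the same way as the collar tab. I'll move over the shaft and check with an overlay.

```bash
python3 -m handwheel '[[[2.5,15,-10],[0,0,0],0],[[2.5,15,-22],[0,0,0],0],[[2.5,15,-22],[0,0,0],0],[[2.5,15,-22],[0,0,0],0]]'
cat > ov.py <<'E'
from h import *
import sys
from scipy.spatial.transform import Rotation as R
s=sense(); t=s["position"]; y=R.from_quat(s["tcp_rot"]).as_matrix()[:,1]; ya=np.arctan2(y[1],y[0])-np.pi/2
ex=np.array([np.cos(ya),np.sin(ya),0])
print(t,np.degrees(ya),s["contact_force"],s["opening"])
out=[]
for n,(r0,c0) in(("side",(130,285)),("top",(240,175))):
    p,D=get_image(n); h=30
    im=p[r0-h:r0+h,c0-h:c0+h,::-1].copy(); sc=int(600/ (2*h)); sc=6; raw=cv2.resize(im,None,fx=sc,fy=sc,interpolation=cv2.INTER_CUBIC); im=raw.copy()
    def draw(c,rad,col):
        a=np.linspace(0,2*np.pi,60); q=np.array([proj(n,np.array(c)+rad*np.array([np.cos(b),np.sin(b),0])) for b in a])
        cv2.polylines(im,[np.int32((q[:,::-1]-[c0-h,r0-h]+.5)*sc)],True,col,1)
    k=t-0.5*ex; u=t[2]-22
    draw([k[0],k[1],u],22,(0,0,255)); draw([k[0],k[1],u+18],22,(0,0,255)); 
    draw([551,162.3,97],7,(0,255,0)); draw([551,162.3,77],10,(0,255,0))
    out.append(np.vstack([raw,im][0:2]) if 0 else np.hstack([raw,im]))
cv2.imwrite("pics/"+sys.argv[1],cv2.resize(np.vstack(out),(600,600)))
E
python3 ov.py o1.png
```

```text
clock: 7.0
position: [551.1, 163.5, 129.8]
tcp_rot: [0.078, 0.997, -0.0, -0.0]
contact_force: [-0.1, -0.3, 0.6]
opening: 14.0
[551.06548797 163.48078409 129.75452215] -8.967672760695192 [-0.06634432 -0.27595074  0.58980112] 13.994338464409859
```

View pics/o1.png

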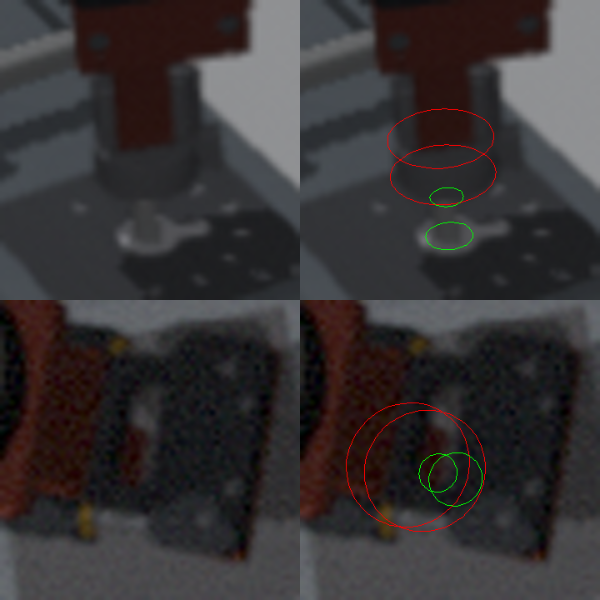

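```bash
cat > f.py <<'E'
from h import *
from scipy.optimize import least_squares
def fit(q,rad,c0):
    return least_squares(lambda c:np.hypot(q[:,0]-c[0],q[:,1]-c[1])-rad,c0,loss="soft_l1").x
Ds=[];ps=[]
for _ in range(6):
    p,D=get_image("side"); Ds.append(D); ps.append(p.astype(float))
D=np.median(Ds,0); p=np.mean(ps,0); P=cloud("side",D); t=sense()["position"]; print(t)
X,Y,Z=P[...,0],P[...,1],P[...,2]; u=t[2]-22
k=(np.hypot(X-t[0],Y-t[1])<26)&(Z>u+3)&(Z<u+14); print("skirt",k.sum(),fit(P[k],22,t[:2]))
s=(np.hypot(X-551,Y-162)<12)&(Z>81)&(Z<96); print("shaft",s.sum(),fit(P[s],7,t[:2]))
print(np.round(P[s],1)[:60:2].tolist())
im=np.clip((p[112:157,255:315,::-1]-20)*1.7,0,255).astype(np.uint8); im=cv2.resize(im,(800,600),interpolation=cv2.INTER_CUBIC)
for q,col in((proj("side",[551,162.3,97]),(0,255,0)),(proj("side",[551,162.3,77]),(0,255,0)),(proj("side",[t[0],t[1],u]),(0,0,255))):
    cv2.drawMarker(im,(int((q[1]-255+.5)*13.33),int((q[0]-112+.5)*13.33)),col,cv2.MARKER_CROSS,12,1)
cv2.imwrite("pics/z1.png",im)
E
python3 f.py
```

```text
[551.40769061 163.42488244 130.29122894]
skirt 95 [553.35581806 164.9822983 ]
shaft 33 [551.13592458 163.97191328]
[[545.0, 163.4, 95.2], [552.4, 159.0, 96.0], [546.1, 160.4, 94.3], [549.3, 156.5, 95.9], [544.3, 162.3, 91.0], [547.4, 158.0, 92.9], [551.5, 157.2, 92.2], [545.6, 159.6, 89.8], [549.2, 157.2, 90.3], [544.2, 163.1, 85.4], [547.0, 157.7, 88.1], [551.0, 156.6, 87.7], [545.2, 159.4, 84.9], [549.3, 158.5, 84.3], [545.1, 159.5, 82.3], [548.6, 156.6, 83.2], [553.0, 156.9, 81.8]]
```

View pics/z1.png

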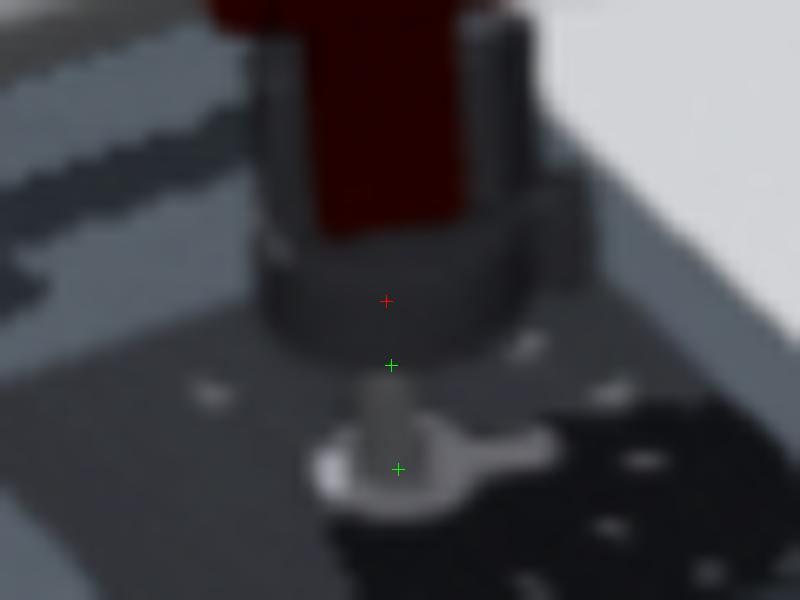

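Knob axis sits about 2 mm right of the shaft tip (skirt centre x≈392, shaft ≈385 in the crop), and the depth fits agree. I'll shift (-2,-1) and lower gently.

```bash
python3 -m handwheel '[[[-2,-1,-4],[0,0,0],0],[[-2,-1,-8],[0,0,0],0],[[-2,-1,-12],[0,0,0],0],[[-2,-1,-15],[0,0,0],0],[[-2,-1,-15],[0,0,0],0]]'; python3 f.py | head -3
```

```text
clock: 8.02
position: [549.6, 162.9, 114.8]
tcp_rot: [0.078, 0.997, 0.0, 0.0]
contact_force: [0.7, 2.2, -2.1]
opening: 13.6
[549.56058262 162.76391253 115.10136858]
skirt 96 [551.28626428 164.04832753]
shaft 4 [550.47884044 164.13849362]
```

```bash
python3 -m handwheel '[[[0,0,-3],[0,0,0],0],[[0,0,-6],[0,0,0],0],[[0,0,-8],[0,0,0],0],[[0,0,-8],[0,0,0],0]]'; python3 f.py | head -3
```

```text
clock: 8.82
position: [549.9, 162.8, 107.2]
tcp_rot: [0.078, 0.997, 0.0, 0.001]
contact_force: [2.0, 3.4, 1.9]
opening: 13.7
[549.91149528 162.76179892 107.3337029 ]
skirt 94 [551.36581942 164.06380326]
shaft 0 [549.91149528 162.76179892]
```

```bash
python3 -m handwheel '[[[0.4,0.6,-2],[0,0,0],0],[[0.4,0.6,-3],[0,0,0],0],[[0.4,0.6,-3],[0,0,0],0]]'; python3 -m handwheel '[[[0,0,-1],[0,0,0],0],[[0,0,-2],[0,0,0],0],[[0,0,-2],[0,0,0],0]]';python3 -m handwheel '[[[0,0,-1],[0,0,0],0],[[0,0,-2],[0,0,0],0],[[0,0,-2],[0,0,0],0]]'
```

```text
clock: 9.5
position: [549.8, 163.0, 104.0]
tcp_rot: [0.078, 0.997, -0.0, 0.0]
contact_force: [1.7, 3.0, 2.4]
opening: 13.9
clock: 9.88
position: [549.8, 163.0, 102.1]
tcp_rot: [0.078, 0.997, -0.0, 0.0]
contact_force: [2.2, 2.8, 4.2]
opening: 13.9
clock: 10.25
position: [549.8, 163.0, 100.2]
tcp_rot: [0.078, 0.997, -0.0, 0.0]
contact_force: [2.6, 1.9, 6.0]
opening: 13.9
```

```bash
python3 -m handwheel '[[[0,0,-1],[0,0,0],0],[[0,0,-1],[0,0,0],0],[[0,0,-1],[0,0,0],0]]';python3 -m handwheel '[[[0,0,-0.7],[0,0,0],0],[[0,0,-0.7],[0,0,0],0],[[0,0,-0.7],[0,0,0],0]]';python3 -m handwheel '[[[0,0,-0.7],[0,0,0],0],[[0,0,-0.7],[0,0,0],0],[[0,0,-0.7],[0,0,0],0]]'
```

```text
clock: 10.62
position: [549.8, 163.0, 99.3]
tcp_rot: [0.078, 0.997, -0.0, 0.0]
contact_force: [1.7, 2.2, 6.6]
opening: 13.5
clock: 11.0
position: [549.8, 163.0, 98.9]
tcp_rot: [0.078, 0.997, -0.0, 0.0]
contact_force: [0.7, 1.6, 8.0]
opening: 13.4
clock: 11.38
position: [549.9, 163.1, 98.8]
tcp_rot: [0.078, 0.997, -0.0, 0.0]
contact_force: [-0.8, 0.7, 14.0]
opening: 14.2
```

The hard stop was reached at TCP z≈98.9, as predicted, and the force jumped. I'll add a little margin and check.

```bash
python3 -m handwheel '[[[0,0,-0.5],[0,0,0],0],[[0,0,-0.5],[0,0,0],0],[[0,0,-0.5],[0,0,0],0]]'
python3 - <<'E'
from h import *
p,D=get_image("side"); im=np.clip((p[105:165,250:330,::-1].astype(float)-15)*1.7,0,255).astype(np.uint8); cv2.imwrite("pics/e1.png",cv2.resize(im,(800,600),interpolation=cv2.INTER_CUBIC))
P=cloud("side",D); t=sense()["position"]; 
k=(np.hypot(P[...,0]-551,P[...,1]-164)<27)&(P[...,2]>60); z=P[...,2][k]
print(t, sense()["contact_force"],sense()["torque"],np.histogram(z,np.arange(70,130,3)))
E
```

```text
clock: 11.75
position: [549.9, 163.1, 98.7]
tcp_rot: [0.078, 0.997, -0.0, 0.0]
contact_force: [-1.5, 2.0, 17.0]
opening: 13.6
[549.90353603 163.04268859  98.66616401] [-0.20952809  0.84414587 15.8212808 ] [ 0.35369641  0.23679459 -0.0241248 ] (array([ 6, 46, 43, 26, 29, 24, 25, 49, 51, 16, 18, 25, 25, 25, 32, 21, 25,
       23, 35]), array([ 70,  73,  76,  79,  82,  85,  88,  91,  94,  97, 100, 103, 106,
       109, 112, 115, 118, 121, 124, 127]))
```

View pics/e1.png

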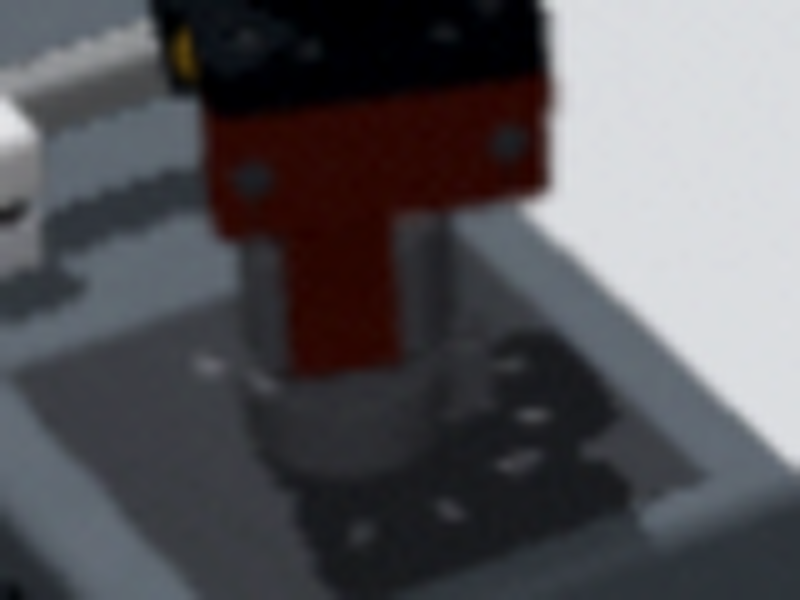

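The skirt (crop ~(430,345)) sits right down at the panel, its top at z≈95 as expected for fully pressed in. The collar is hidden under it and the grip is intact.

```bash
python3 -c "
from workcell import *
print(hand_in())"
```

```text
the job is handed in; nothing more can be done
None
```

I picked up the grey knob, turned it about 23° to match the shaft's flat, and pushed it home on the shaft. I then pressed until the sprung shaft reached its hard stop, and handed in at about 12 s with the knob still gripped and pressed.

**Last checks:**
- **Depth:** the TCP stopped at z = 98.7 mm. With the knob gripped 22 mm above its underside, fully pressed in works out at 99 mm.
- **Force:** upward force rose along the spring from about 2 to 8 N, then jumped to about 16–17 N at the stop.
- **Picture:** the side view shows the skirt just above the panel, the nose and tab toward +x where the collar tab pointed, and the jaws still on the bar.

**Disagreement:** the side camera placed the knob about 2 mm off from where the arm said it was. I mended this with a (-2, -1) mm shift before inserting, and the knob went on with only 2–4 N of sideways force.

The yellow look-alikes and the other things on the table were not touched. I didn't take a final picture of them.

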